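Push the row of vial pucks home on the reader track and shut the gate

ROBOT

A 6-joint arm with a two-finger parallel gripper is mounted at the origin on a cart in front of the work surface, level with it; the furniture and walls round the work are solid. World frame = base frame: x ahead of the robot, y to its left, z up, the work surface at z = 0. Lengths are in m, angles in rad, forces in N, time in s.
With the tool pointing down it reaches from about 0.325 to 0.775 m from the base axis. Payload 5.5 kg.
Tool frame: the origin (TCP) lies between the finger pads; the fingertips stand 17 mm ahead of it and the grasp point (between the pads) lies 2 mm behind it; z points along the fingers, y is the direction in which the jaws open and shut (so a half turn about z gives the same grasp; the last joint's range is limited). The gripper opens to 85 mm and grips with 20 to 120 N. Pads are 22 mm wide; open, the fingers measure 114 mm over their backs; the gripper's body (76 mm by 85 mm) begins 54 mm behind the grasp point. The pads swing forward as they close: fully open they stand 13 mm farther back than shut.
Start: joints at [1.187, 0.091, 1.231, -0, 1.82, -0.057], TCP at [0.193, 0.568, 0.248] pointing down, gripper open.
Joint ranges: [-2.87, 2.87], [-0.86, 2.18], [0.17, 2.46], [-1.51, 4.65], [0.06, 2.69], [-2.65, 2.65]. Speed limits (rad/s): [2.57, 2.57, 3.01, 3.14, 3.14, 3.14].

INTERFACE

Orientations are given as a unit quaternion [x, y, z, w].
In Python, from rig import arm gives the robot as it stands.
- The arm moves only by the tool servo_tool, never from a script. Its argument "plan" is a list of rows, each a list of 4 numbers: the shift along the tool's x, y, z in cm, then the turn about the tool's z in rad. A call has exactly 10 rows; each row is the pose to reach, as a shift and turn from the pose commanded when the call began, along the tool's axes at that moment; what a row does not reach only later rows make up. A row lasts 1/12 s, in which the tool goes at most 41.7 mm and 7.16 degrees, less where a joint would pass 70% of its speed; a pose out of reach is approached as far as the arm can. A call with a gripper value outside its range is refused whole. "fingers" is the closure, from 0 (fully open) to 1 (shut), set as the call begins (left out, the last holds). The fingers move at their own pace and stop on an object; the grip force is fixed at half the most. Time passes only in rows, so rows that repeat a pose let the fingers close, or fill a call up. It gives the time, the measured TCP pose, the force and the opening at its end, in the units of the state.
- arm.observe(): the state, without advancing time (a new reading comes with each control period).
- arm.camera(name): name is "scene" or "top"; returns (picture, depth): 400x640x3 uint8, blue, green, red; 400x640 float32, m along the optical axis (not along the pixel's ray), 0 where there is no reading.
- arm.camera_model(name): a dict with "mtx" (3x3 intrinsics, pixels), "world_to_cam" (4x4, takes a point from world to camera coordinates). Camera axes: x right, y up, looking along -z (the intrinsics and any distortion apply to the point x, -y, -z); pixel columns grow to the right and rows downward; lengths in m; the calibration is good to about 2 mm. A picture is of the moment at which its call begins. camera_model takes no time and is no camera call.
- arm.hand_in(): hands the job in, once; it reports no verdict.
The state is a dict: "time": time; "qpos": joint angles; "joint_velocities": joint speeds; "joint_torque": joint torques, N m; "position": TCP position; "eef_rot": TCP orientation; "contact_force": force on the tool from outside, world axes, zero at the start; "wrist_torque": the same for the moment, N m; "opening": finger opening in m.
Only numpy, scipy, OpenCV 4.12 (cv2) and the standard library are available. Lean on these libraries where they do the work, as an engineer would, in place of code of your own. Each camera call takes 0.05 s, during which the arm holds its last target.

TASK

Push the row of four blue vial pucks along the track as one train, pushing only on the last puck, until the leading puck sits fully home against the end stop in front of the code reader. Then swing the retaining gate with the red tab fully shut across the track behind them. Lift nothing, keep the fingers off the glass vials, which must stay standing in their pucks, and leave the pen, the timer and the beaker alone.

Things in the scene. Friction and masses are not known exactly. Their poses are not given: they have to be found in the camera images.
- track: Straight aluminium puck track fixed on the bench, 64 mm wide (104 mm over the mounting ears). Its +y runs along it to the end stop, x across, z up; origin on the bench surface on its centre line. Floor 6 mm above the bench, between two steel guide strips 46 mm apart (each 5 mm wide, tops 11 mm above the bench)
- track_mouth (a point): middle of the track's open, flared mouth, on the track floor, at y = -175 mm of the track
- stop_face (a point): middle of the black face of the end stop, 15 mm above the bench, at y = +165 mm of the track. The stop's top is 32 mm above the bench; behind it stands the black code reader, 95 mm high, to y = 250 mm
- gate (a joint): angle of the retaining gate about its upright pin, rad: 0 = shut, arm square across the track (mechanical limit), pointing to the track's -x; grows as it opens: at angle q the arm points to (-cos q, -sin q) in the track's x, y (1.57: towards the mouth), up to 2.1. Stays where it is left; damped pivot: about 1 N near the tab, 3 N at 0.1 m/s
- gate_hinge (a point): axis of the gate's pin, beside the track at track x = +39 mm, y = -17 mm, 18 mm above the bench. The arm is a steel bar 8 mm thick, centred on the pin, 12.5 to 24.5 mm above the bench, reaching 78 mm; it passes over the guide strips. Shut, its inner face lies at track y = -13 mm, 2 mm behind the last puck when the row is home
- gate_tab (a point): red tab at the free end of the gate arm, 12 x 10 mm, from 12.5 to 36.5 mm above the bench, centre 72 mm from the pin; this point is 21.5 mm above the bench
- puck_1: leading puck, nearest the end stop. Blue round sample puck: solid disc 44 mm across and 18 mm high (from 6 to 24 mm above the bench when on the track) with a sleeve on top, 31 mm across, 15 mm high, holding a vial; about 60 g. Origin: centre of its underside. The pucks stand in line on the track, touching. Home, its origin is at track y = 143 mm
- puck_2: second puck. Blue round sample puck: solid disc 44 mm across and 18 mm high (from 6 to 24 mm above the bench when on the track) with a sleeve on top, 31 mm across, 15 mm high, holding a vial; about 60 g. Origin: centre of its underside. The pucks stand in line on the track, touching. Home, its origin is at track y = 99 mm
- puck_3: third puck. Blue round sample puck: solid disc 44 mm across and 18 mm high (from 6 to 24 mm above the bench when on the track) with a sleeve on top, 31 mm across, 15 mm high, holding a vial; about 60 g. Origin: centre of its underside. The pucks stand in line on the track, touching. Home, its origin is at track y = 55 mm
- puck_4: last puck, nearest the track's mouth: the one to push on. Blue round sample puck: solid disc 44 mm across and 18 mm high (from 6 to 24 mm above the bench when on the track) with a sleeve on top, 31 mm across, 15 mm high, holding a vial; about 60 g. Origin: centre of its underside. The pucks stand in line on the track, touching. Home, its origin is at track y = 11 mm
- vial_a: amber glass sample vial with black cap, 22 mm across, 52 mm tall, 20 g, standing loose in a puck's sleeve (which puck varies), top 76 mm above the bench. Origin at the centre of its underside
- vial_b: clear glass sample vial with black cap, 22 mm across, 52 mm tall, 20 g, standing loose in a puck's sleeve (which puck varies), top 76 mm above the bench. Origin at the centre of its underside
- vial_c: amber glass sample vial with black cap, 22 mm across, 52 mm tall, 20 g, standing loose in a puck's sleeve (which puck varies), top 76 mm above the bench. Origin at the centre of its underside
- vial_d: clear glass sample vial with black cap, 22 mm across, 52 mm tall, 20 g, standing loose in a puck's sleeve (which puck varies), top 76 mm above the bench. Origin at the centre of its underside
- pen: white and blue marker pen, 17 x 135 x 16 mm, lying beside the track; origin at the centre of its underside; to be left alone
- beaker: small glass beaker, 56 mm across, 61 mm tall, standing beside the track; origin at the centre of its underside; to be left alone
- timer: white bench timer with three keys, 68 x 66 x 21 mm, lying beside the track; origin at the centre of its underside; to be left alone
Mind the look-alikes: they are no part of the job. Leave any green look-alike of the puck_4 alone.

How it is judged:
By the outcome, as a careful person would: the job done as asked, in the order asked, and still so for the second after the job is handed in, with the robot touching nothing.
It also fails if it takes over 48 s, if anything falls off the work surface, if the arm or the gripper's body presses on something with over 40 N, if the wrist force passes 120 N, or if a joint passes its speed limit or range.

## Working session

There is one attempt and no reset: what is moved stays moved. The work goes in short steps, Python scripts to look and compute and a tool call to move; the robot and the scene stay as the last step left them, time stands still between calls to the robot, and variables do not carry over. Pictures are saved under pics/ and viewed, and the job is handed in when it is done.

Besides the shell and the picture viewer there is one more tool, called as a command line: name --pt "numbers of a row" for each row, then --argument value for the rest. servo_tool: Moves the arm, as the interface text tells. Its arguments: {"type":"object","properties":{"plan":{"type":"array","items":{"type":"array","items":{"type":"number"}}},"fingers":{"type":"number"}},"required":["plan"]}

```bash
mkdir -p pics; ls
python3 - <<'E'
from rig import arm
import cv2,numpy as np
for n in("scene","top"):
    p,d=arm.camera(n); cv2.imwrite(f"pics/{n}0.png",p); np.save(f"pics/{n}0.npy",d)
    m=arm.camera_model(n); print(n,{k:(np.round(v,4).tolist() if not isinstance(v,str) else v) for k,v in m.items()})
print(arm.observe())
E
```

```text
pics
scene {'mtx': [[497.9746, 0.0, 321.5167], [0.0, 497.9746, 195.4067], [0.0, 0.0, 1.0]], 'world_to_cam': [[0.5431, -0.8394, -0.022, -0.2062], [0.4446, 0.2652, 0.8555, -0.3034], [-0.7123, -0.4744, 0.5173, -0.6062], [0.0, 0.0, 0.0, 1.0]]}
top {'mtx': [[520.3508, 0.0, 324.0056], [0.0, 520.3508, 196.2805], [0.0, 0.0, 1.0]], 'world_to_cam': [[-0.001, -0.9997, 0.0239, 0.056], [0.9827, 0.0034, 0.1853, -0.4951], [-0.1854, 0.0237, 0.9824, -1.0017], [0.0, 0.0, 0.0, 1.0]]}
{'time': 0.1, 'qpos': array([ 1.18728974e+00,  9.18141388e-02,  1.23184985e+00, -1.21634775e-05,
        1.81979137e+00, -5.66687051e-02]), 'joint_velocities': array([-1.42049238e-03, -2.84907407e-03, -1.73671152e-03,  1.63196597e-03,
       -2.37789151e-03, -6.65650605e-06]), 'joint_torque': array([ 1.52577377e-03, -4.60217714e+01, -4.19220579e+01, -1.48604540e-04,
        1.04763827e-02,  1.07389084e-05]), 'position': array([0.19252712, 0.56801768, 0.24719796]), 'eef_rot': array([ 1.62693943e-01,  9.86676144e-01, -9.10173853e-04, -1.97575013e-04]), 'contact_force': array([-0.64360068, -0.30356586,  0.66066971]), 'wrist_torque': array([-0.05404966,  0.02093616, -0.01381702]), 'opening': 0.08540610503186363}
```

View pics/scene0.png

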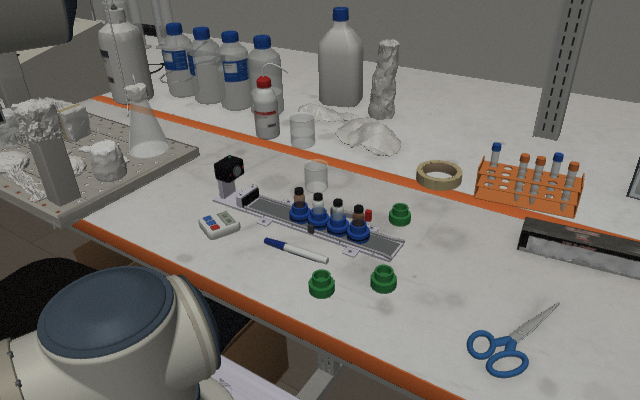

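View pics/top0.png

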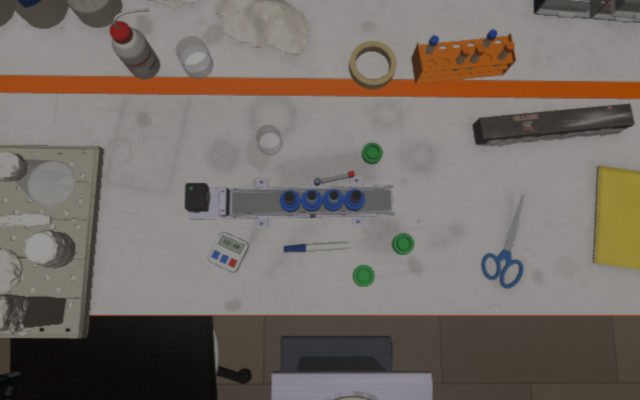

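Run:
```python
import cv2
p=cv2.imread("pics/top0.png"); cv2.imwrite("pics/crop_top.png",cv2.resize(p[140:290,175:415],None,fx=3.3,fy=3.3,interpolation=cv2.INTER_CUBIC))
p=cv2.imread("pics/scene0.png"); cv2.imwrite("pics/crop_sc.png",cv2.resize(p[140:310,195:425],None,fx=3.4,fy=3.4,interpolation=cv2.INTER_CUBIC))
```

```text
(no output)
```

View pics/crop_top.png

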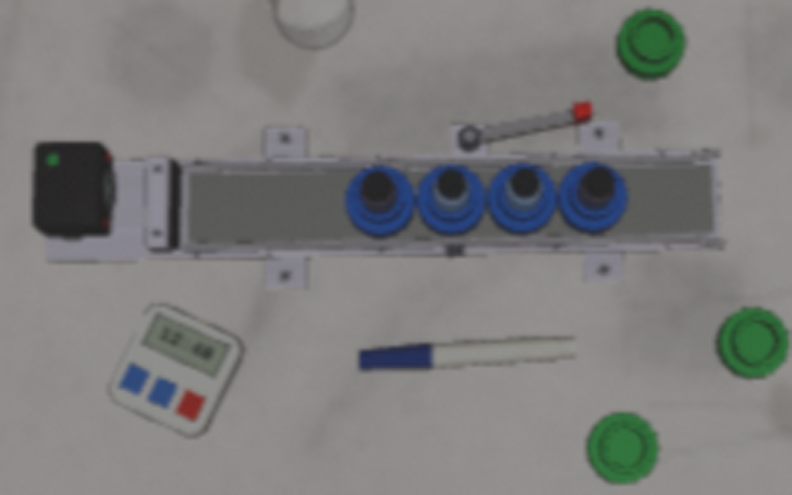

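View pics/crop_sc.png

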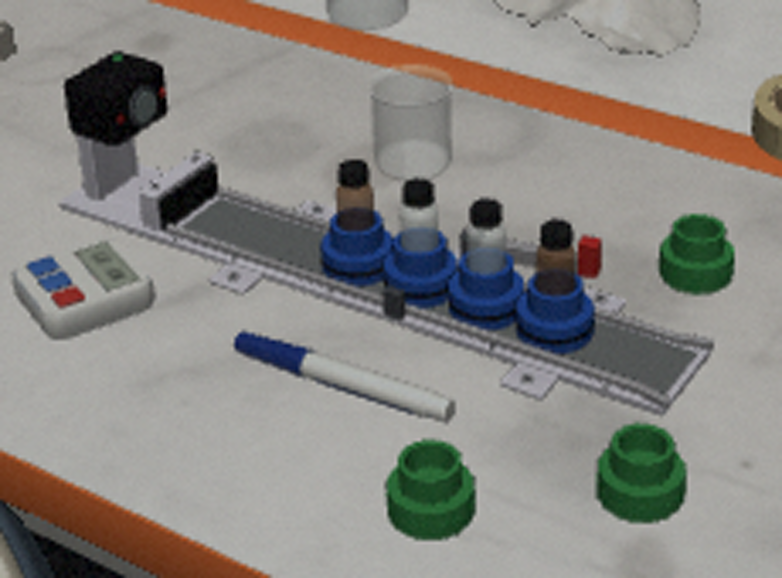

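```bash
cat > h.py <<'E'
import numpy as np,cv2
from rig import arm
def ray(n,u,v,z):
    m=arm.camera_model(n);K=np.array(m["mtx"]);T=np.array(m["world_to_cam"])
    d=np.array([(u-K[0,2])/K[0,0],-(v-K[1,2])/K[1,1],-1.]);R=T[:3,:3]
    c=-R.T@T[:3,3];w=R.T@d
    return c+w*(z-c[2])/w[2]
def dep(n,u,v,d):
    m=arm.camera_model(n);K=np.array(m["mtx"]);T=np.array(m["world_to_cam"])
    p=d*np.array([(u-K[0,2])/K[0,0],-(v-K[1,2])/K[1,1],-1.])
    return T[:3,:3].T@(p-T[:3,3])
def proj(n,P):
    m=arm.camera_model(n);K=np.array(m["mtx"]);T=np.array(m["world_to_cam"])
    p=T[:3,:3]@np.array(P)+T[:3,3]
    return K[0,0]*p[0]/-p[2]+K[0,2], K[1,1]*-p[1]/-p[2]+K[1,2]
E
python3 - <<'E'
from h import *
p=cv2.imread("pics/top0.png");d=np.load("pics/top0.npy")
hsv=cv2.cvtColor(p,cv2.COLOR_BGR2HSV)
for name,y,xs in(("sample",200,(262,380)),):
    for x in xs: print(p[y,x],hsv[y,x])
print(p[180:225:1,262].tolist()); print(p[200,225:240].tolist(),p[200,385:398].tolist())
# depth profile across
for u in(262,380):
    print([tuple(np.round(dep("top",u,v,d[v,u])*1000).astype(int)) for v in range(183,222,2)])
def blob(m,nm,z):
    n,l,s,c=cv2.connectedComponentsWithStats(m.astype(np.uint8))
    for i in range(1,n):
        if s[i,4]>12: print(nm,s[i].tolist(),np.round(c[i],1),np.round(ray("top",*c[i],z),4))
blob(((hsv[...,0]<8)|(hsv[...,0]>172))&(hsv[...,1]>140)&(p[...,2]>80),"red",.0365)
blob((abs(hsv[...,0].astype(int)-112)<12)&(hsv[...,1]>120)&(p[...,0]>60),"blue",.024)
E
```

```text
[88 91 89] [50  8 91]
[89 91 91] [30  6 91]
[[124, 117, 118], [105, 100, 101], [100, 95, 97], [118, 112, 114], [138, 129, 131], [139, 131, 133], [136, 127, 129], [129, 121, 123], [138, 129, 131], [115, 110, 112], [102, 99, 101], [94, 93, 94], [98, 98, 98], [89, 91, 90], [88, 90, 90], [88, 90, 89], [88, 91, 90], [89, 91, 90], [88, 90, 89], [88, 90, 89], [88, 91, 89], [88, 90, 89], [89, 92, 91], [89, 91, 90], [89, 92, 91], [88, 90, 90], [89, 91, 90], [89, 92, 91], [89, 92, 91], [89, 91, 90], [89, 91, 90], [90, 92, 92], [91, 94, 93], [98, 97, 99], [102, 100, 101], [112, 107, 110], [142, 134, 137], [146, 138, 140], [141, 132, 135], [140, 131, 133], [138, 129, 132], [130, 123, 124], [106, 102, 103], [99, 95, 96], [110, 105, 106]]
[[120, 113, 116], [74, 71, 74], [43, 42, 43], [40, 40, 41], [67, 63, 64], [113, 105, 107], [126, 120, 121], [104, 102, 103], [90, 92, 91], [88, 90, 89], [88, 91, 90], [88, 90, 89], [88, 90, 89], [87, 90, 89], [87, 90, 89]] [[89, 92, 90], [89, 92, 91], [90, 92, 92], [89, 92, 91], [90, 92, 92], [100, 100, 100], [122, 117, 119], [126, 121, 123], [127, 127, 130], [13
[... 1820 characters left out ...]
.int64(2)), (np.int64(452), np.int64(-62), np.int64(-1))]
red [110, 22, 20, 18, 258] [119.6  30.8] [0.8553 0.4932 0.0365]
red [349, 171, 5, 5, 20] [351.  173.1] [0.5453 0.0009 0.0365]
red [229, 259, 7, 8, 31] [232.3 262.5] [0.3631 0.2377 0.0365]
blue [489, 30, 8, 8, 47] [492.3  33.4] [ 0.8654 -0.3151  0.024 ]
blue [431, 36, 7, 8, 46] [434.1  39.4] [ 0.8497 -0.1856  0.024 ]
blue [280, 189, 85, 22, 900] [321.5 201.1] [0.489  0.0613 0.024 ]
blue [285, 245, 20, 6, 93] [295.1 248.1] [0.3927 0.1145 0.024 ]
blue [212, 251, 7, 8, 31] [215.3 254.5] [0.3798 0.274  0.024 ]
blue [483, 250, 40, 38, 408] [502.8 266.6] [ 0.3558 -0.305   0.024 ]
blue [221, 255, 7, 8, 33] [223.8 258.4] [0.372  0.2567 0.024 ]
```

Run:
```python
from h import *
p=cv2.imread("pics/top0.png").astype(int)
g=p.mean(2)
m=arm.camera_model("top");T=np.array(m["world_to_cam"]);print("cam",-T[:3,:3].T@T[:3,3])
def cross(arr,th,dirn):  # subpixel crossing positions
    r=[]
    for i in range(len(arr)-1):
        if (arr[i]-th)*(arr[i+1]-th)<0: r.append(i+(th-arr[i])/(arr[i+1]-arr[i]))
    return r
P=[]
for u in list(range(236,276))+list(range(370,384)):
    c=np.array(cross(g[180:225,u],110,0))+180
    up=[x for x in c if x<202]; dn=[x for x in c if x>202]
    if up and dn: P.append((u,max(up),min(dn)))
P=np.array(P)
A=np.array([ray("top",u,a,.009) for u,a,b in P]);B=np.array([ray("top",u,b,.009) for u,a,b in P])
print("width",np.median(A[:,0]-B[:,0]),(A[:,0]-B[:,0]).std())
C=(A+B)/2
def rob(y,x):
    k=np.ones(len(x),bool)
    for _ in range(4):
        f=np.polyfit(y[k],x[k],1);r=x-np.polyval(f,y);k=abs(r)<max(2*np.std(r[k]),5e-4)
    return f,r[k].std(),k.sum()
for n,Q in(("A",A),("B",B),("C",C)): print(n,rob(Q[:,1],Q[:,0]))
# stop face & mouth
for v in (197,200,203,206):
    a=np.array(cross(g[v,222:236],80,0))+222; b=np.array(cross(g[v,380:398],105,0))+380
    print(v,a,b,[np.round(ray("top",u,v,z)[:2],4).tolist() for u,z in zip(a,(.032,.006))],[np.round(ray("top",u,v,.006)[:2],4).tolist() for u in b])
# blue puck: contour extents
img=p.astype(np.uint8);hsv=cv2.cvtColor(img,cv2.COLOR_BGR2HSV)
M=(abs(hsv[...,0].astype(int)-112)<14)&(hsv[...,1]>100)
for v in range(188,214): 
    c=np.where(M[v,270:375])[0]+270
    print(v,c.min() if len(c) else'',c.max() if len(c) else'',len(c))
print(g[200,276:290].astype(int),g[200,355:372].astype(int),g[202,276:290].astype(int),g[202,355:372].astype(int))
```

```text
cam [0.30087398 0.08144047 1.07442702]
width 0.05385905387451512 0.0029331454030609035
A (array([-0.01830799,  0.52010894]), np.float64(0.0002764987365107409), np.int64(38))
B (array([-0.02238291,  0.46666379]), np.float64(0.0010330868987550538), np.int64(46))
C (array([-0.02181902,  0.4938791 ]), np.float64(0.0006153641925288201), np.int64(43))
197 [225.88372093 229.36641221] [] [[0.4954, 0.2555], [0.5003, 0.2526]] []
200 [225.83846154 229.35114504] [390.25862069] [[0.4892, 0.2553], [0.4939, 0.2524]] [[0.495, -0.0831]]
203 [225.69117647] [390.29230769] [[0.483, 0.2554]] [[0.4886, -0.083]]
206 [225.61267606 228.95762712] [390.43055556] [[0.4769, 0.2554], [0.4813, 0.2528]] [[0.4823, -0.0832]]
188   0
189 353 355 3
190 289 358 26
191 285 360 39
192 284 361 38
193 283 362 36
194 282 363 36
195 281 363 37
196 281 363 38
197 280 364 39
198 280 364 42
199 280 364 44
200 280 364 48
201 280 364 55
202 280 364 60
203 280 363 70
204 280 363 77
205 281 362 72
206 281 361 66
207 282 361 62
208 283 359 52
209 284 357 39
210 286 333 14
211   0
212   0
213   0
[90 89 90 84 76 72 71 67 58 53 48 42 40 41] [54 53 52 54 56 63 69 74 77 75 81 90 90 90 90 90 90] [89 89 89 82 77 77 75 73 69 57 52 50 52 52] [49 51 51 57 67 73 71 72 77 79 83 89 89 91 90 91 91]
```

```bash
cat >> h.py <<'E'
O=np.array([.4919,.090]);TH=.0218
XT=np.array([np.cos(TH),np.sin(TH)]);YT=np.array([-np.sin(TH),np.cos(TH)])
def w2t(p): d=np.array(p)[:2]-O; return np.array([d@XT,d@YT])
def t2w(x,y): return O+x*XT+y*YT
def tool(st):
    from scipy.spatial.transform import Rotation as R
    return R.from_quat(st["eef_rot"]).as_matrix()
def goto(x,y,z,ang,st=None):  # shift in cm + turn from measured pose; ang = world angle of tool x
    st=st or arm.observe();M=tool(st);s=M.T@(np.array([x,y,z])-st["position"])*100
    a=np.arctan2(M[1,0],M[0,0]);t=-(ang-a);t=(t+np.pi)%(2*np.pi)-np.pi
    return np.round(s,2),round(t,3)
E
python3 - <<'E'
from h import *
for u in(279.3,364.9): print("puck ends",np.round(w2t(ray("top",u,201,.022))*1000,1))
p=cv2.imread("pics/top0.png");hsv=cv2.cvtColor(p,cv2.COLOR_BGR2HSV)
G=((abs(hsv[...,0].astype(int)-62)<15)&(hsv[...,1]>120)).astype(np.uint8)
n,l,s,c=cv2.connectedComponentsWithStats(G)
for i in range(1,n):
    if s[i,4]>50: print("green",c[i].round(1),s[i].tolist(),ray("top",*c[i],.022).round(3),w2t(ray("top",*c[i],.022)).round(3))
print("tab",w2t(ray("top",351.2,173.6,.0365)).round(4))
print("hinge px guess 317,182",w2t(ray("top",317,181.8,.026)).round(4))
# scene check of tab and pucks
ps=cv2.imread("pics/scene0.png");h=cv2.cvtColor(ps,cv2.COLOR_BGR2HSV)
R=(((h[...,0]<8)|(h[...,0]>172))&(h[...,1]>140)&(ps[...,2]>60)).astype(np.uint8)
n,l,s,c=cv2.connectedComponentsWithStats(R)
for i in range(1,n):
    if s[i,4]>15: print("sc red",c[i].round(1),s[i].tolist(),w2t(ray("scene",*c[i],.0285)).round(4))
for nm,t in(("stop",(0,.165,.032)),("mouthL",(-.023,-.175,.006)),("mouthR",(.023,-.175,.006)),("hinge",(.039,-.017,.0245))):
    P=[*t2w(*t[:2]),t[2]];print(nm,[np.round(proj(k,P),1) for k in("top","scene")])
print(goto(*t2w(0,-.15),.12,TH+np.pi/2))
E
```

```text
puck ends [-1.4 57.8]
puck ends [  -4.6 -118.1]
green [371.7 152.8] [363, 143, 19, 20, 250] [ 0.593 -0.044  0.022] [ 0.098 -0.136]
green [402.7 243.4] [393, 234, 20, 20, 297] [ 0.403 -0.104  0.022] [-0.094 -0.192]
green [363.2 275.3] [354, 266, 20, 20, 314] [ 0.339 -0.022  0.022] [-0.156 -0.109]
tab [ 0.0504 -0.0906]
hinge px guess 317,182 [ 0.0367 -0.0203]
sc red [263.3  81.9] [257, 76, 14, 12, 147] [0.6039 0.5863]
sc red [268.6 112.9] [262, 111, 13, 4, 28] [0.3862 0.401 ]
sc red [367.5 215.1] [365, 210, 6, 11, 65] [ 0.0486 -0.094 ]
sc red [214.5 226.9] [211, 225, 9, 5, 31] [-0.1329  0.1408]
stop [array([226. , 200.4]), array([248.2, 191.3])]
mouthL [array([391.6, 210.5]), array([389.1, 256.7])]
mouthR [array([390.6, 188.9]), array([399.6, 243.5])]
hinge [array([315.4, 180.9]), array([331.3, 208.6])]
(array([-48.82, -49.73,  12.81]), np.float64(1.222))
```

Pixels in the top view:
- **Candidates for puck_4:** blue pucks at (290,200), (312,200), (334,200) and (355,200). Green look-alikes are at (372,153), (403,243) and (363,275).
- **Candidates for the red tab:** tab at (351,173), timer key at (232,262), bottle cap at (120,31).

In the crop, the mouth is at the right (390,200) and the stop at the left (227,200). So puck_4 is the blue puck at (355,200), and the tab is the red end of the arm at (351,173). Sizes check out: the row measures 176 mm and the tab is 72 mm from the hinge.

I'm moving now, with the fingers shut and the tool high.

servo_tool --pt "-1.5 -1.5 0 0.06" --pt "-4 -4 0 0.18" --pt "-7 -7 0 0.3" --pt "-10 -10 0.5 0.42" --pt "-13 -13 1 0.54" --pt "-16 -16 1.5 0.66" --pt "-19 -19.3 2 0.78" --pt "-22 -22.4 2.5 0.9" --pt "-25 -25.4 3 1.02" --pt "-28 -28.5 3.5 1.14" --fingers 1

```text
time: 0.93
position: [0.3615, 0.2171, 0.2141]
eef_rot: [0.671, 0.741, -0.0, 0.0]
contact_force: [1.1, 0.8, -0.0]
opening: -0.0002
```

Run:
```python
from h import *
print(arm.observe()["position"],arm.observe()["qpos"].round(2),goto(*t2w(0,-.158),.12,TH+np.pi/2))
```

```text
[0.36146575 0.21705609 0.21408577] [ 0.46 -0.4   1.73 -0.    1.81  0.36] (array([-29.68,  10.52,   9.41]), np.float64(0.077))
```

servo_tool --pt "-3.7 1.3 0.5 0.08" --pt "-7.4 2.6 1.0 0.08" --pt "-11 3.9 1.5 0.08" --pt "-14.7 5.2 2 0.08" --pt "-18.4 6.5 3 0.08" --pt "-22 7.8 4 0.08" --pt "-25.5 9 5.5 0.08" --pt "-28 10 7 0.08" --pt "-29 10.3 8.5 0.08" --pt "-29 10.3 9 0.08"

```text
time: 1.77
position: [0.493, -0.0609, 0.1212]
eef_rot: [0.7, 0.714, -0.002, -0.002]
contact_force: [-1.0, -0.3, -0.6]
opening: -0.0003
```

Run:
```python
from h import *
p,d=arm.camera("scene");cv2.imwrite("pics/s1.png",cv2.resize(p[100:320,200:460],None,fx=2.7,fy=2.7))
p,d=arm.camera("top");cv2.imwrite("pics/t1.png",cv2.resize(p[140:290,225:465],None,fx=3.3,fy=3.3))
s=arm.observe();print(s["position"],w2t(s["position"]),goto(*t2w(0,-.158),.029,TH+np.pi/2))
```

```text
[ 0.49278576 -0.05863358  0.12278663] [-0.0023544  -0.14861757] (array([-0.95,  0.27,  9.38]), np.float64(0.001))
```

View pics/s1.png

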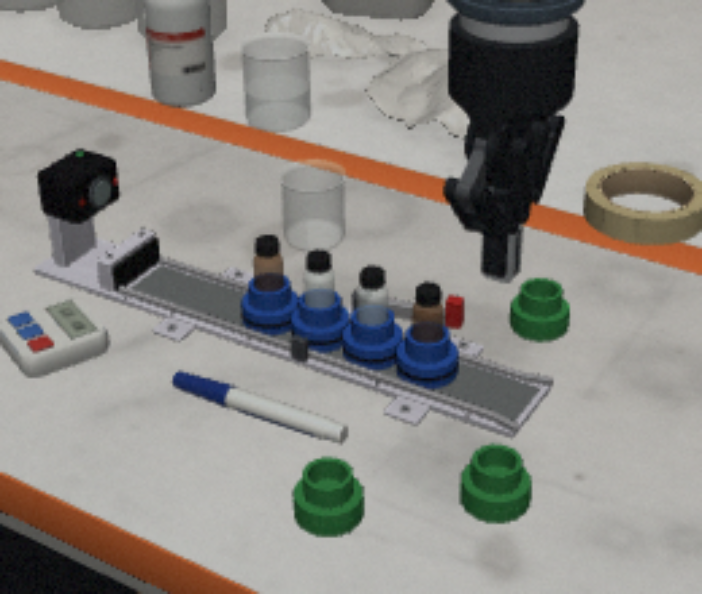

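View pics/t1.png

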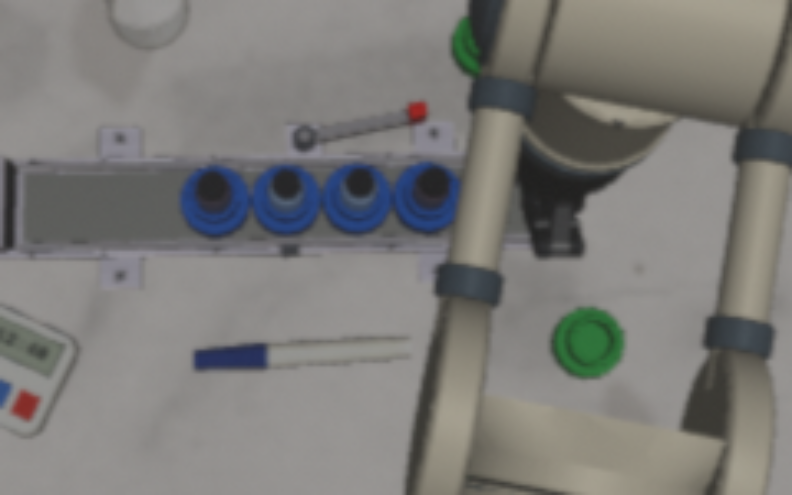

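The picture shows the shut fingers over the mouth (scene crop about (500,260)). The knuckles bulge across the track only, so they stay clear of the vials. puck_4 is at (428,350), and the gate and the rest are untouched. I'm going down behind puck_4.

servo_tool --pt "-0.6 0.2 1 0" --pt "-0.9 0.25 2.5 0" --pt "-0.9 0.25 4 0" --pt "-0.9 0.25 5.5 0" --pt "-0.9 0.25 7 0" --pt "-0.9 0.25 8.2 0" --pt "-0.9 0.25 9 0" --pt "-0.9 0.25 9.3 0" --pt "-0.9 0.25 9.3 0" --pt "-0.9 0.25 9.3 0"

```text
time: 2.7
position: [0.497, -0.0677, 0.0324]
eef_rot: [0.698, 0.716, 0.0, 0.0]
contact_force: [0.5, -0.1, 0.1]
opening: -0.0002
```

Run:
```python
from h import *
p,d=arm.camera("scene");cv2.imwrite("pics/s2.png",cv2.resize(p[150:290,250:450],None,fx=4,fy=4))
s=arm.observe();print(s["position"],w2t(s["position"]),s["contact_force"],goto(*t2w(0,-.12),.029,TH+np.pi/2),goto(*t2w(0,-.022),.029,TH+np.pi/2))
```

```text
[ 0.49718657 -0.06777122  0.03265513] [ 0.00184617 -0.15784897] [-0.59854801 -0.06525265  0.46657432] (array([ 3.79, -0.18,  0.36]), np.float64(0.002)) (array([13.59, -0.15,  0.36]), np.float64(0.002))
```

View pics/s2.png

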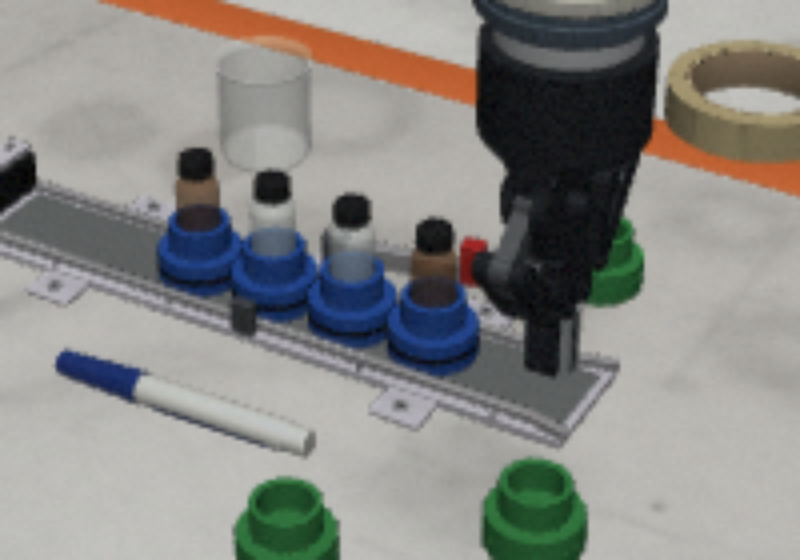

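The fingers are inside the track at (550,350), clear behind puck_4 at (433,330). I'm approaching gently and starting the push.

servo_tool --pt "0.3 -0.1 0.15 0" --pt "0.8 -0.15 0.3 0" --pt "1.2 -0.15 0.35 0" --pt "1.6 -0.15 0.35 0" --pt "1.9 -0.15 0.35 0" --pt "2.2 -0.15 0.35 0" --pt "2.5 -0.15 0.35 0" --pt "2.8 -0.15 0.35 0" --pt "3.1 -0.15 0.35 0" --pt "3.4 -0.15 0.35 0"

```text
time: 3.58
position: [0.4943, -0.0339, 0.0282]
eef_rot: [0.699, 0.715, -0.0, 0.0]
contact_force: [-0.2, -2.3, -0.7]
opening: 0.0
```

Run:
```python
from h import *
p,d=arm.camera("scene");cv2.imwrite("pics/s3.png",cv2.resize(p[150:290,230:430],None,fx=4,fy=4))
s=arm.observe();print(s["position"],w2t(s["position"]),s["contact_force"],goto(*t2w(0,-.022),.029,TH+np.pi/2))
```

```text
[ 0.49426664 -0.03330843  0.02815714] [-0.00032184 -0.12333071] [-0.9479082  -0.8950168   0.84347478] (array([10.13,  0.06, -0.08]), np.float64(0.002))
```

View pics/s3.png

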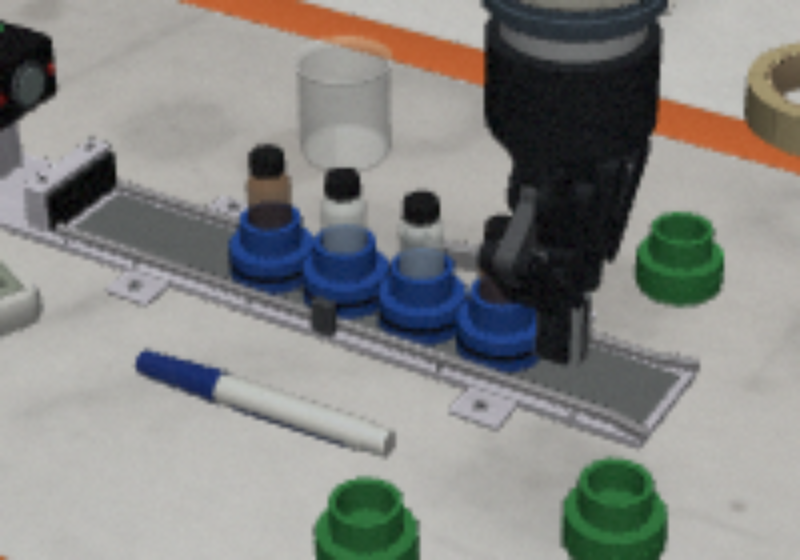

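Light contact: -2.3 N along the track, with the row in line and all vials standing. I'm continuing the push.

servo_tool --pt "0.3 0 0 0" --pt "0.7 0 0 0" --pt "1.2 0 0 0" --pt "1.7 0 0 0" --pt "2.2 0 0 0" --pt "2.7 0.03 0 0" --pt "3.2 0.03 0 0" --pt "3.7 0.03 0 0" --pt "4.2 0.03 0 0" --pt "4.6 0.03 0 0"

```text
time: 4.47
position: [0.4934, 0.0128, 0.0281]
eef_rot: [0.698, 0.716, 0.0, -0.0]
contact_force: [0.6, -1.4, 1.3]
opening: -0.0002
```

Run:
```python
from h import *
p,d=arm.camera("scene");cv2.imwrite("pics/s4.png",cv2.resize(p[150:290,200:400],None,fx=4,fy=4))
s=arm.observe();print(s["position"],w2t(s["position"]),s["contact_force"],goto(*t2w(0,-.022),.029,TH+np.pi/2))
```

```text
[0.49341127 0.01345444 0.02815228] [-0.00015765 -0.07656031] [-0.12592291 -1.03877144  0.20623163] (array([ 5.46,  0.03, -0.08]), np.float64(0.003))
```

View pics/s4.png

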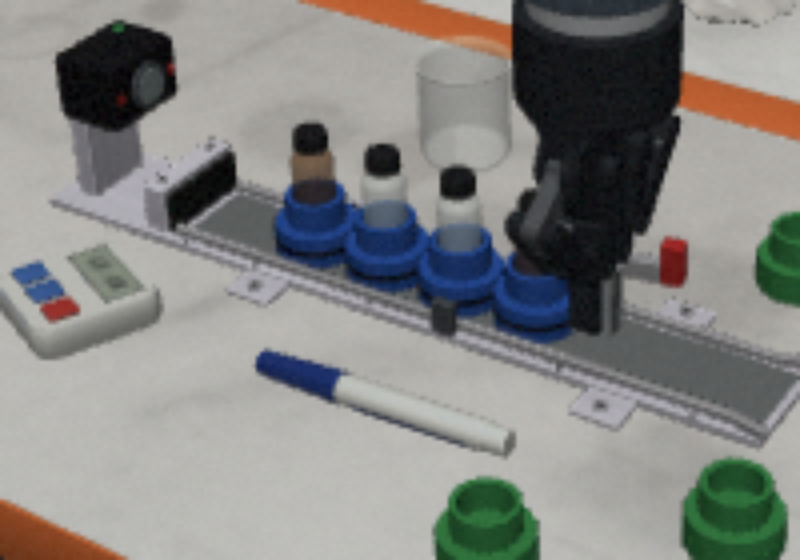

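servo_tool --pt "0.3 0 0 0" --pt "0.7 0 0 0" --pt "1.2 0 0 0" --pt "1.7 0 0 0" --pt "2.2 0 0 0" --pt "2.7 0.03 0 0" --pt "3.2 0.03 0 0" --pt "3.6 0.03 0 0" --pt "4.0 0.03 0 0" --pt "4.2 0.03 0 0"

```text
time: 5.35
position: [0.4927, 0.0548, 0.0281]
eef_rot: [0.698, 0.716, 0.0, -0.0]
contact_force: [0.5, -2.9, 1.1]
opening: -0.0
```

servo_tool --pt "0.1 0 0 0" --pt "0.2 0 0 0" --pt "0.3 0 0 0" --pt "0.4 0 0 0" --pt "0.5 0 0 0" --pt "0.6 0 0 0" --pt "0.7 0 0 0" --pt "0.8 0 0 0" --pt "0.9 0 0 0" --pt "0.9 0 0 0"

```text
time: 6.18
position: [0.4925, 0.0635, 0.0281]
eef_rot: [0.699, 0.716, 0.0, -0.0]
contact_force: [-0.1, -1.9, 0.1]
opening: -0.0003
```

Run:
```python
from h import *
p,d=arm.camera("scene");cv2.imwrite("pics/s5.png",cv2.resize(p[150:290,200:400],None,fx=4,fy=4))
p,d=arm.camera("top");cv2.imwrite("pics/t5.png",cv2.resize(p[140:290,185:425],None,fx=3.3,fy=3.3));cv2.imwrite("pics/t5raw.png",p)
s=arm.observe();print(s["position"],w2t(s["position"]),s["contact_force"],goto(*t2w(0,-.022),.029,TH+np.pi/2))
```

```text
[0.49254156 0.06342035 0.02814641] [ 6.20130640e-05 -2.65873236e-02] [-0.40569185 -0.6578379   0.51432475] (array([ 0.46, -0.01, -0.09]), np.float64(0.002))
```

View pics/s5.png

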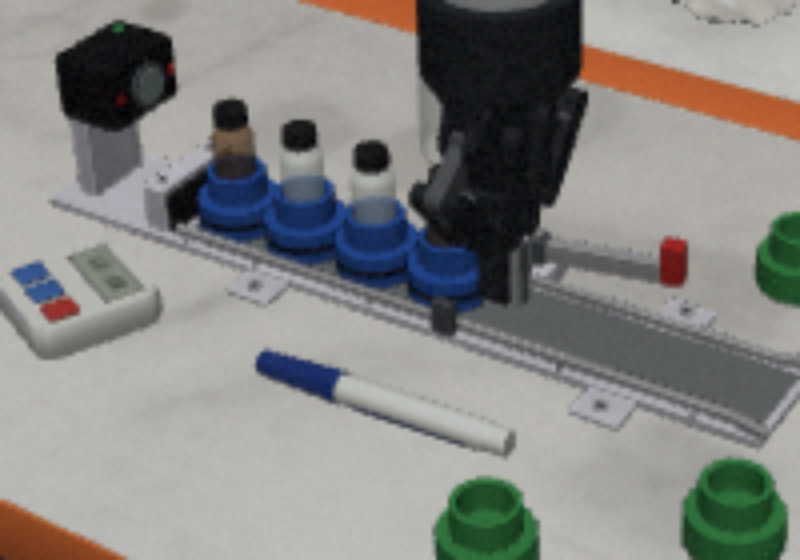

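View pics/t5.png

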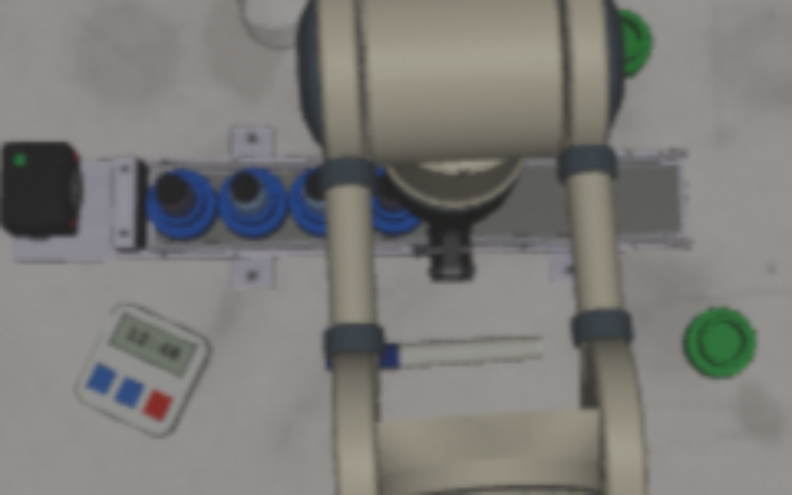

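Nearly home: puck_1 is next to the stop at (215,215) in the scene crop, and the force is still low. I'm creeping on until the force rises.

servo_tool --pt "0.05 0 0 0" --pt "0.1 0 0 0" --pt "0.15 0 0 0" --pt "0.2 0 0 0" --pt "0.25 0 0 0" --pt "0.3 0 0 0" --pt "0.35 0 0 0" --pt "0.35 0 0 0" --pt "0.35 0 0 0" --pt "0.35 0 0 0"

```text
time: 7.12
position: [0.4925, 0.065, 0.0281]
eef_rot: [0.699, 0.715, -0.001, 0.001]
contact_force: [-0.3, -9.8, -0.0]
opening: 0.0
```

The force jumped to -9.8 N after 1.6 mm, so the row is against the stop. I'm backing off and rising.

servo_tool --pt "-0.4 0 0 0" --pt "-1.0 0 0 0" --pt "-2.0 0 0 0" --pt "-3 0 -0.5 0" --pt "-4 0 -2 0" --pt "-5 0 -4 -0.1" --pt "-6 -1 -6 -0.2" --pt "-7 -2.5 -7 -0.32" --pt "-7.5 -4 -7 -0.44" --pt "-7.5 -5.5 -7 -0.56"

```text
time: 7.95
position: [0.4393, -0.0111, 0.0997]
eef_rot: [0.472, 0.882, 0.0, 0.001]
contact_force: [-0.1, -0.5, 0.2]
opening: 0.0002
```

```bash
sed -i 's/\.0900*\])/.0875])/' h.py; grep '^O=' h.py
python3 - <<'E'
from h import *
p,d=arm.camera("scene");cv2.imwrite("pics/s6.png",cv2.resize(p[150:290,200:400],None,fx=4,fy=4));cv2.imwrite("pics/s6raw.png",p)
p,d=arm.camera("top");cv2.imwrite("pics/t6.png",cv2.resize(p[140:290,185:425],None,fx=3.3,fy=3.3));cv2.imwrite("pics/t6raw.png",p)
s=arm.observe();print(s["position"],w2t(s["position"]),s["contact_force"],s["qpos"].round(2))
E
```

```text
O=np.array([.4919,.0875]);TH=.0218
[ 0.43833054 -0.01038523  0.09877752] [-0.05569046 -0.09669425] [0.67273789 1.0801418  0.12003184] [-0.1  -0.34  1.89  0.    1.59 -0.69]
```

View pics/s6.png

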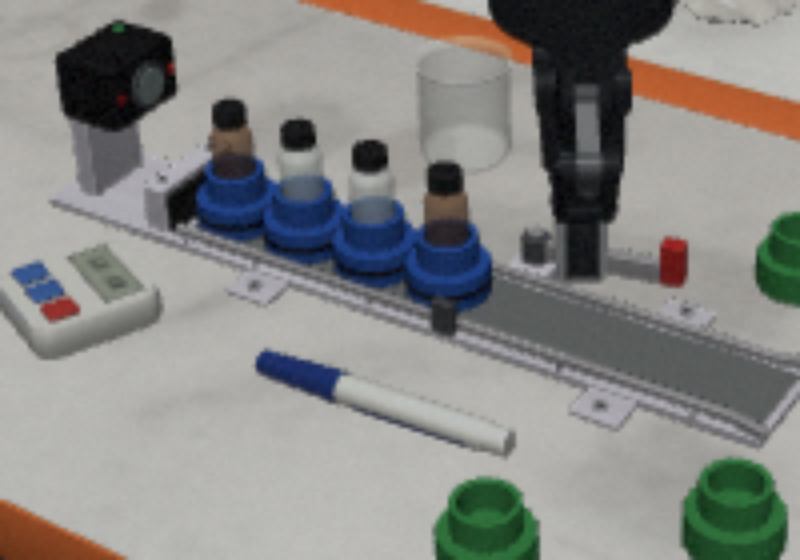

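View pics/t6.png

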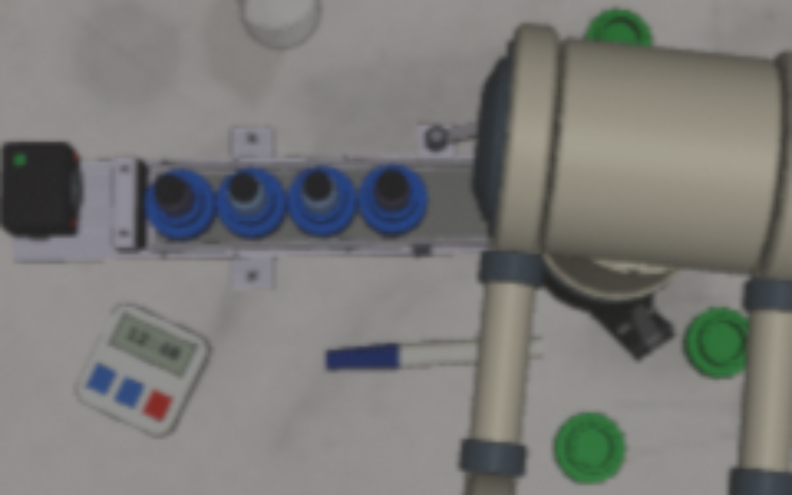

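The row is home: puck_1 is against the black stop face at crop (147,200) in the top view, and all four vials are standing. I'm going over to the outer side of the tab, staying high.

```bash
cat >> h.py <<'E'
def gate(q,r,off,z,st=None):
    x=.039-r*np.cos(q)+off*np.sin(q); y=-.017-r*np.sin(q)-off*np.cos(q)
    return goto(*t2w(x,y),z,TH+np.pi/2+q,st), np.round(t2w(x,y),3)
E
python3 - <<'E'
from h import *
print(gate(1.73,.07,.034,.11),gate(1.73,.07,.034,.034))
E
```

```text
((array([-6.08, 12.64, -1.11]), np.float64(-1.167)), array([0.577, 0.009])) ((array([-6.08, 12.63,  6.49]), np.float64(-1.167)), array([0.577, 0.009]))
```

servo_tool --pt "-0.6 1.2 -0.8 -0.12" --pt "-1.2 2.5 -1.2 -0.24" --pt "-1.8 4 -1.2 -0.36" --pt "-2.5 5.5 -1.2 -0.48" --pt "-3.2 7 -1.2 -0.6" --pt "-4 8.5 -1.2 -0.72" --pt "-4.8 10 -1.2 -0.84" --pt "-5.5 11.4 -1.2 -0.96" --pt "-6 12.4 -1.2 -1.08" --pt "-6.1 12.6 -1.2 -1.17"

```text
time: 8.88
position: [0.58, 0.009, 0.1095]
eef_rot: [-0.093, 0.996, 0.0, 0.0]
contact_force: [0.0, -0.2, -0.1]
opening: -0.0
```

Run:
```python
from h import *
p,d=arm.camera("scene");cv2.imwrite("pics/s7.png",cv2.resize(p[150:290,260:460],None,fx=4,fy=4))
s=arm.observe();print(s["position"],s["qpos"].round(2),gate(1.73,.07,.034,.034))
```

```text
[0.5795614  0.00896646 0.10945631] [-0.04  0.05  1.52  0.    1.57 -1.8 ] ((array([0.23, 0.01, 7.55]), np.float64(0.009)), array([0.577, 0.009]))
```

View pics/s7.png

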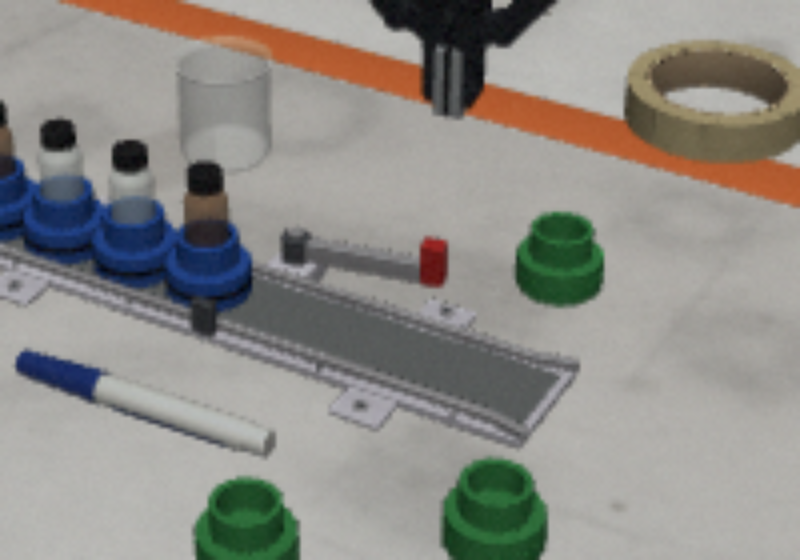

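The fingers are above the far side of the tab: tip at crop (447,110), tab at (433,262). After going down, the knuckle stays above the green puck at (560,255). Going down.

servo_tool --pt "0 0 1 0" --pt "0 0 2.5 0" --pt "0 0 4 0" --pt "0 0 5.3 0" --pt "0 0 6.4 0" --pt "0 0 7.1 0" --pt "0 0 7.5 0" --pt "0 0 7.5 0" --pt "0 0 7.5 0" --pt "0 0 7.5 0"

```text
time: 9.77
position: [0.5786, 0.009, 0.0361]
eef_rot: [-0.091, 0.996, -0.0, 0.001]
contact_force: [0.2, 0.1, 0.5]
opening: 0.0
```

```bash
cat > sw.py <<'E'
from h import *
import sys
s=arm.observe();print(s["position"],s["contact_force"].round(1),s["qpos"].round(2))
q0,q1,o0,o1=map(float,sys.argv[1:5]);z=float(sys.argv[5]) if len(sys.argv)>5 else .034
for i in range(1,11):
    f=i/10;(sh,t),w=gate(q0+(q1-q0)*f,.07,o0+(o1-o0)*f,z,s);print(sh.tolist(),t)
E
python3 sw.py 1.73 1.5 .034 .016
python3 - <<'E'
from h import *
p,d=arm.camera("scene");cv2.imwrite("pics/s8.png",cv2.resize(p[150:290,260:460],None,fx=4,fy=4))
E
```

```text
[0.57858727 0.00898336 0.03611077] [0.2 0.1 0.5] [-0.04  0.1   1.6  -0.    1.44 -1.8 ]
[0.47, -0.08, 0.21] 0.025
[0.82, -0.14, 0.21] 0.048
[1.16, -0.19, 0.21] 0.071
[1.51, -0.23, 0.21] 0.094
[1.85, -0.25, 0.21] 0.117
[2.2, -0.26, 0.21] 0.14
[2.54, -0.26, 0.21] 0.163
[2.89, -0.25, 0.21] 0.186
[3.23, -0.22, 0.21] 0.209
[3.57, -0.19, 0.21] 0.232
```

View pics/s8.png

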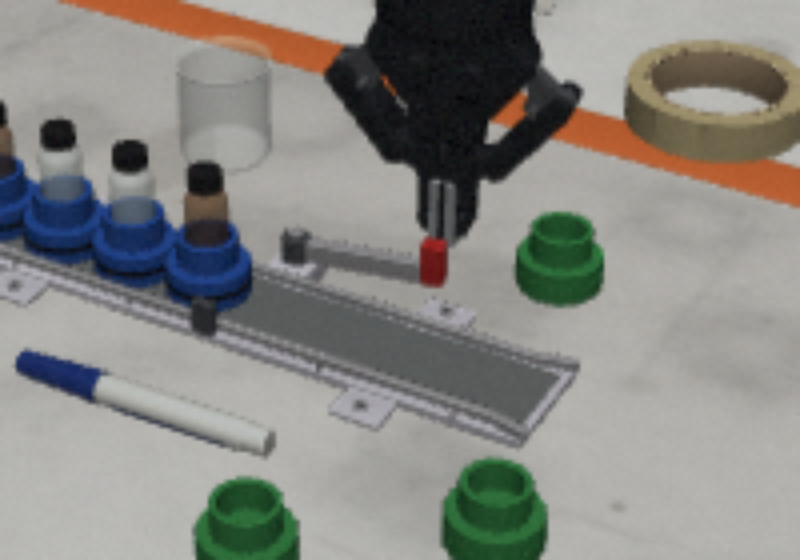

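The fingers are down beyond the tab at (440,225), with no contact yet. I'm closing in on the tab and starting the sweep.

servo_tool --pt "0.4 -0.1 0.2 0.02" --pt "0.8 -0.15 0.2 0.05" --pt "1.15 -0.2 0.2 0.07" --pt "1.5 -0.23 0.2 0.09" --pt "1.85 -0.25 0.2 0.12" --pt "2.2 -0.26 0.2 0.14" --pt "2.55 -0.26 0.2 0.16" --pt "2.9 -0.25 0.2 0.19" --pt "3.25 -0.22 0.2 0.21" --pt "3.6 -0.2 0.2 0.23"

```text
time: 10.65
position: [0.543, 0.0003, 0.0335]
eef_rot: [0.024, 1.0, -0.0, 0.0]
contact_force: [1.4, -0.5, -0.3]
opening: -0.0002
```

```bash
python3 sw.py 1.5 1.05 .016 .016
python3 - <<'E'
from h import *
p,d=arm.camera("scene");cv2.imwrite("pics/s9.png",cv2.resize(p[150:290,260:460],None,fx=4,fy=4))
E
```

```text
[5.42969107e-01 2.85981873e-04 3.34890204e-02] [ 1.4 -0.5 -0.3] [-0.06  0.    1.7  -0.    1.43 -1.58]
[0.23, -0.02, -0.05] 0.045
[0.55, -0.07, -0.05] 0.09
[0.87, -0.11, -0.05] 0.135
[1.2, -0.13, -0.05] 0.18
[1.52, -0.14, -0.05] 0.225
[1.84, -0.13, -0.05] 0.27
[2.16, -0.11, -0.05] 0.315
[2.49, -0.07, -0.05] 0.36
[2.8, -0.02, -0.05] 0.405
[3.12, 0.04, -0.05] 0.45
```

View pics/s9.png

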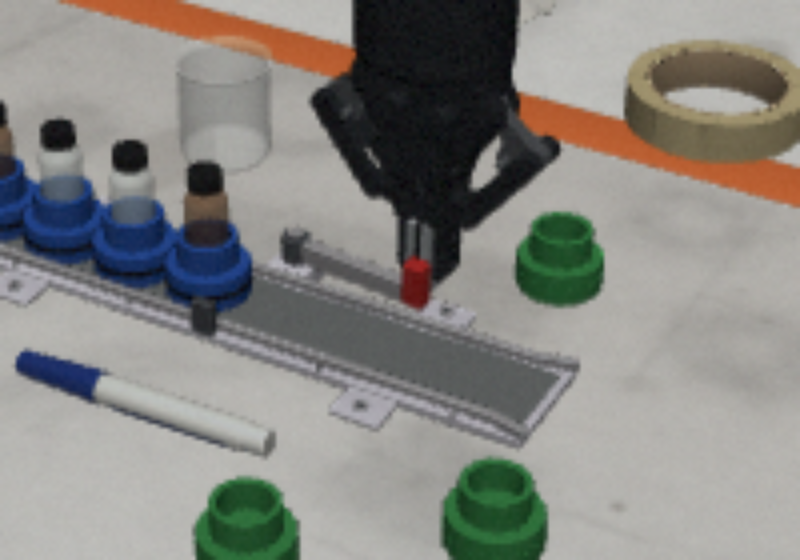

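The gate is turning with the fingers: the tab is now at (415,282), with about 1.4 N. I'm continuing the arc.

servo_tool --pt "0.25 -0.02 0 0.045" --pt "0.55 -0.07 0 0.09" --pt "0.87 -0.11 0 0.135" --pt "1.2 -0.13 0 0.18" --pt "1.52 -0.14 0 0.225" --pt "1.84 -0.13 0 0.27" --pt "2.16 -0.11 0 0.315" --pt "2.5 -0.07 0 0.36" --pt "2.8 -0.02 0 0.405" --pt "3.12 0.04 0 0.45"

```text
time: 11.53
position: [0.5119, 0.0027, 0.0333]
eef_rot: [0.247, 0.969, 0.0, 0.0]
contact_force: [2.0, 0.5, -1.0]
opening: -0.0002
```

```bash
python3 sw.py 1.05 0.5 .016 .016
```

```text
[0.51185761 0.00270879 0.0332925 ] [ 2.   0.5 -1. ] [-0.06 -0.08  1.79  0.    1.43 -1.13]
[0.37, -0.12, -0.07] 0.055
[0.76, -0.18, -0.07] 0.11
[1.15, -0.21, -0.07] 0.165
[1.55, -0.22, -0.07] 0.22
[1.94, -0.22, -0.07] 0.275
[2.34, -0.18, -0.07] 0.33
[2.73, -0.13, -0.07] 0.385
[3.12, -0.06, -0.07] 0.44
[3.5, 0.04, -0.07] 0.495
[3.88, 0.15, -0.07] 0.55
```

servo_tool --pt "0.37 -0.1 0 0.055" --pt "0.76 -0.17 0 0.11" --pt "1.15 -0.2 0 0.165" --pt "1.55 -0.22 0 0.22" --pt "1.94 -0.22 0 0.275" --pt "2.34 -0.18 0 0.33" --pt "2.73 -0.13 0 0.385" --pt "3.12 -0.06 0 0.44" --pt "3.5 0.04 0 0.495" --pt "3.88 0.15 0 0.55"

```text
time: 12.37
position: [0.4785, 0.0223, 0.0334]
eef_rot: [0.501, 0.865, 0.0, 0.0]
contact_force: [2.8, -0.8, 1.0]
opening: -0.0004
```

```bash
python3 sw.py 0.5 0.05 .016 .016
python3 - <<'E'
from h import *
p,d=arm.camera("scene");cv2.imwrite("pics/s10.png",cv2.resize(p[150:290,240:440],None,fx=4,fy=4))
E
```

```text
[0.47852497 0.02227082 0.03337105] [ 2.8 -0.8  1. ] [-0.02 -0.17  1.87  0.    1.44 -0.55]
[0.34, -0.05, -0.06] 0.044
[0.66, -0.1, -0.06] 0.089
[0.98, -0.13, -0.06] 0.134
[1.31, -0.16, -0.06] 0.179
[1.63, -0.16, -0.06] 0.224
[1.95, -0.16, -0.06] 0.269
[2.27, -0.13, -0.06] 0.314
[2.59, -0.1, -0.06] 0.359
[2.91, -0.05, -0.06] 0.404
[3.23, 0.02, -0.06] 0.449
```

View pics/s10.png

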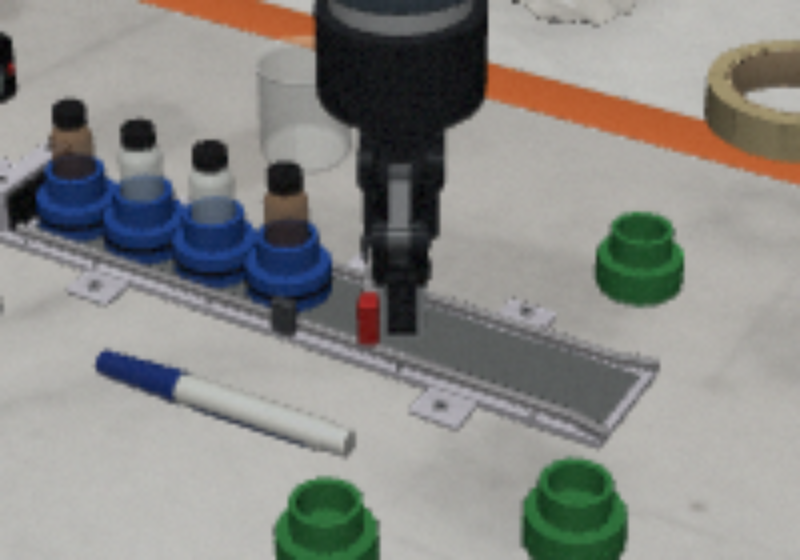

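Tab at (368,318), pushed by the fingers at (400,310), about 3 N. Vials untouched. Continuing nearly to shut.

servo_tool --pt "0.34 -0.05 0 0.045" --pt "0.66 -0.1 0 0.09" --pt "0.98 -0.13 0 0.135" --pt "1.3 -0.16 0 0.18" --pt "1.63 -0.16 0 0.225" --pt "1.95 -0.16 0 0.27" --pt "2.27 -0.13 0 0.315" --pt "2.59 -0.1 0 0.36" --pt "2.9 -0.05 0 0.405" --pt "3.1 0.02 0 0.45"

```text
time: 13.25
position: [0.4627, 0.0491, 0.0331]
eef_rot: [0.681, 0.733, -0.0, -0.0]
contact_force: [-0.2, -1.0, -0.3]
opening: 0.0003
```

```bash
python3 sw.py 0.05 0 .016 .016
python3 - <<'E'
from h import *
p,d=arm.camera("scene");cv2.imwrite("pics/s11.png",cv2.resize(p[150:290,220:420],None,fx=4,fy=4))
E
```

```text
[0.46271843 0.04905837 0.03310628] [-0.2 -1.  -0.3] [ 0.03 -0.21  1.9  -0.    1.45 -0.04]
[0.17, -0.01, -0.09] 0.006
[0.2, -0.02, -0.09] 0.011
[0.24, -0.03, -0.09] 0.016
[0.27, -0.03, -0.09] 0.021
[0.31, -0.04, -0.09] 0.026
[0.34, -0.05, -0.09] 0.031
[0.38, -0.05, -0.09] 0.036
[0.41, -0.06, -0.09] 0.041
[0.45, -0.07, -0.09] 0.046
[0.48, -0.07, -0.09] 0.051
```

View pics/s11.png

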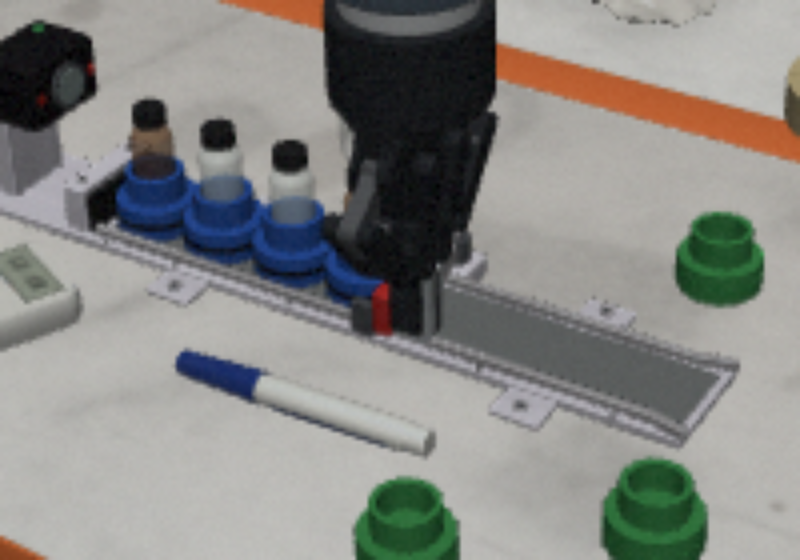

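The tab at (382,308) is almost at the black catch at (363,318). I'm creeping to the limit and watching the force.

servo_tool --pt "0.06 0 0 0.005" --pt "0.12 0 0 0.01" --pt "0.18 0 0 0.015" --pt "0.24 0 0 0.02" --pt "0.3 0 0 0.025" --pt "0.36 0 0 0.03" --pt "0.42 0 0 0.035" --pt "0.48 0 0 0.04" --pt "0.48 0 0 0.04" --pt "0.48 0 0 0.04"

```text
time: 14.13
position: [0.4625, 0.0526, 0.0329]
eef_rot: [0.695, 0.719, -0.001, 0.001]
contact_force: [-1.3, -7.1, -1.2]
opening: 0.0003
```

servo_tool --pt "0.05 0 0 0" --pt "0.1 0 0 0" --pt "0.15 0 0 0" --pt "0.2 0 0 0" --pt "0.2 0 0 0" --pt "0.2 0 0 0" --pt "0.2 0 0 0" --pt "0.2 0 0 0" --pt "0.2 0 0 0" --pt "0.2 0 0 0"

```text
time: 14.97
position: [0.4625, 0.0528, 0.033]
eef_rot: [0.696, 0.718, -0.003, 0.002]
contact_force: [-2.0, -14.2, 0.8]
opening: -0.0001
```

The force doubled to 14 N with only 0.2 mm more movement, so the gate is at its limit. I'm backing off straight and rising.

servo_tool --pt "-0.3 0 0 0" --pt "-0.8 0 0 0" --pt "-1.6 0 0 0" --pt "-2.8 0 0 0" --pt "-4 0 -1 0" --pt "-5 0 -3 0" --pt "-6 0 -6 0" --pt "-7.5 0 -9 0" --pt "-10 0 -12 0" --pt "-13 0 -14 0"

```text
time: 15.8
position: [0.4678, -0.0744, 0.1768]
eef_rot: [0.694, 0.72, 0.002, 0.002]
contact_force: [1.0, -0.6, 0.1]
opening: -0.0
```

servo_tool --pt "-2 0 -1 0" --pt "-5 0 -2 0" --pt "-8 0 -2 0" --pt "-11 0 -2 0" --pt "-14 0 -2 0" --pt "-17 0 -2 0" --pt "-19 0 -2 0" --pt "-20 0 -2 0" --pt "-20 0 -2 0" --pt "-20 0 -2 0"

```text
time: 16.63
position: [0.4739, -0.2736, 0.193]
eef_rot: [0.695, 0.719, 0.0, -0.0]
contact_force: [-0.1, 0.2, 1.4]
opening: 0.0
```

Run:
```python
from h import *
p,d=arm.camera("scene");cv2.imwrite("pics/s12.png",cv2.resize(p[150:290,200:400],None,fx=4,fy=4))
h=cv2.cvtColor(p,cv2.COLOR_BGR2HSV)
p,d=arm.camera("top");cv2.imwrite("pics/t12.png",cv2.resize(p[140:290,185:425],None,fx=3.3,fy=3.3))
h=cv2.cvtColor(p,cv2.COLOR_BGR2HSV)
R=(((h[...,0]<8)|(h[...,0]>172))&(h[...,1]>140)&(p[...,2]>70)).astype(np.uint8)
n,l,s,c=cv2.connectedComponentsWithStats(R)
for i in range(1,n):
    if s[i,4]>8: print("red",c[i].round(1),w2t(ray("top",*c[i],.0365)).round(4))
M=(abs(h[...,0].astype(int)-112)<14)&(h[...,1]>100)
for v in(199,201,203):
    x=np.where(M[v,220:330])[0]+220;print(v,x.min(),x.max(),(w2t(ray("top",x.min()-.5,v,.022))*1000).round(1),(w2t(ray("top",x.max()+.5,v,.022))*1000).round(1))
s=arm.observe();print(s["time"],s["position"],s["contact_force"].round(1))
```

```text
red [119.9  31.4] [0.3708 0.3969]
red [317.5 215. ] [-0.034  -0.0172]
red [232.3 262.5] [-0.1255  0.153 ]
199 229 313 [  4.8 164.1] [ 1.6 -9.9]
201 228 313 [  0.7 166.1] [-2.6 -9.8]
203 229 313 [ -3.5 164. ] [-6.8 -9.7]
16.7333 [ 0.47409682 -0.27280143  0.19328493] [-0.1 -0.3  0.1]
```

View pics/s12.png

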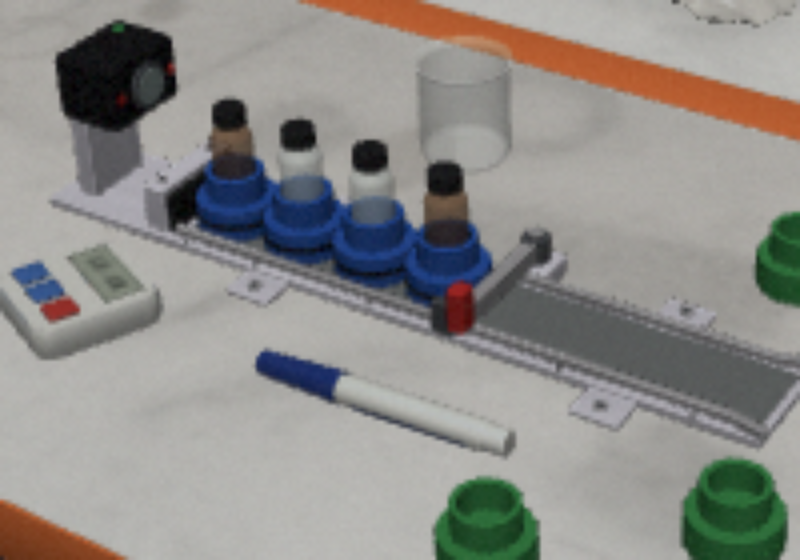

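View pics/t12.png

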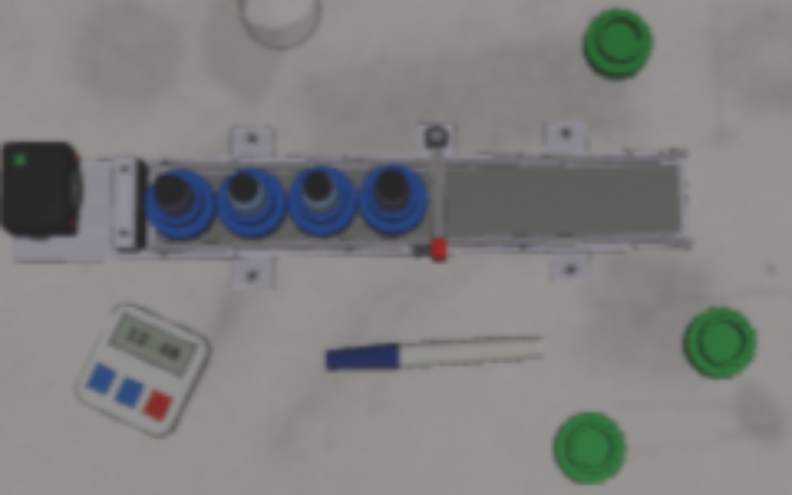

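The gate lies square across the track. The tab is at track (-34.0, -17.2) mm, against a nominal (-33, -17). The row spans y = about 165 to -10 mm, against 165 to -11 when home. All the vials are standing and the robot is clear, so I'm handing in.

```bash
python3 -c "
from rig import arm
print(arm.hand_in())"
```

```text
the job is handed in; nothing more can be done
None
```

I pushed the four blue pucks home as one train with the shut fingers, touching only puck_4. Then I swung the gate shut by its red tab and moved the arm clear. I handed in at about 17 s; no verdict is reported.

- **Row:** the push force rose to 9.8 N against the end stop. In the last top view the row spans track y ≈ 165 to -10 mm, against 165 to -11 mm when home.
- **Gate:** it stood firm under 14 N. The tab measured (-34.0, -17.2) mm in the track frame, against (-33, -17) mm when shut.
- **Rest of the scene:** all four vials are standing, and the pen, timer, beaker and green pucks look unmoved.
- **Disagreement:** my first estimate of the track origin was about 2.5 mm off along y. I corrected it from the contact at the stop and the hinge position, and it agrees with the final readings within about 1 mm.
- **Slip:** after the push I moved the raised tool sideways the wrong way once; it touched nothing.

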